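# Fit the tube carrier onto its indexed stand

### The arm

A 7-joint arm with a two-finger parallel gripper is mounted at the origin on the work surface. World frame = base frame: x ahead of the robot, y to its left, z up, the work surface at z = 0. Lengths are in m, angles in rad, forces in N, time in s.
With the tool pointing down it reaches from about 0.425 to 0.925 m from the base axis. Payload 6.8 kg.
Tool frame: the origin (TCP) lies on the front face of the gripper's body, between the roots of the fingers; the fingertips stand 73 mm ahead of it and the grasp point (between the pads) lies 54 mm ahead of it (tcp_to_tips is the distance from the TCP to the fingertips, in m); z points along the fingers, x is the direction in which the jaws open and shut, and the axes are right-handed (so a half turn about z gives the same grasp; the last joint's range is limited). The gripper opens to 85 mm and grips with 20 to 120 N. Pads are 22 mm wide; open, the fingers measure 114 mm over their backs; the gripper's body (76 mm by 85 mm) begins 54 mm behind the grasp point. The pads swing forward as they close: fully open they stand 13 mm farther back than shut.
Start: joints at [-1.239, 0.477, 0.022, 1.555, -0.011, 1.109, -0.083], TCP at [0.287, 0.611, 0.304] pointing down, gripper open.
Joint ranges: [-2.96, 2.96], [-0.34, 2.1], [-1.41, 1.46], [0.24, 2.44], [-1.37, 4.51], [0.17, 1.92], [-2.96, 2.96]. Speed limits (rad/s): [2.39, 2.39, 3.14, 3.14, 3.14, 3.14, 3.14].

### API

Orientations are given as a unit quaternion [w, x, y, z].
In Python, from station import get_obs, read_camera, hand_in, look_for, silhouettes, tcp_to_tips gives the robot as it stands. The module is installed in compiled form; this text tells all that it offers.
- The arm moves only by the tool apply_moves, never from a script. Its argument "moves" is a list of rows, each a list of 3 entries, a list of its own where there are three numbers: the shift along the tool's x, y, z in units of 25 mm (1.0 is 25 mm), then the turn, a rotation vector about the tool's x, y, z in units of 10 degrees (1.0 is 10 degrees), then the gripper's target within -1 to 1 (fully open at 1, half-way at 0, shut at -1). In form: [[[dx, dy, dz], [rx, ry, rz], jaw], ...]. A call has 1 to 20 rows; each row is the pose to reach, as a shift and turn from the pose commanded when the call began, along the tool's axes at that moment; what a row does not reach only later rows make up. A row lasts 1/8 s, in which the tool goes at most 62.5 mm and 10.7 degrees, less where a joint would pass 70% of its speed; a pose out of reach is approached as far as the arm can. A call with a gripper value outside its range is refused whole. The fingers move at their own pace and stop on an object; "force" is the grip in N (left out, the last holds). Time passes only in rows, so rows that repeat a pose let the fingers close. It gives the time, the measured TCP pose, the force and the opening at its end, in the units of the state.
- get_obs(): the state, without advancing time (a new reading comes with each control period).
- read_camera(name): name is "scene" or "top" or "wrist"; returns a dict with "color" (420x560x3 uint8, red, green, blue), "mtx" (3x3 intrinsics, pixels), "eye" and "rotation" of the camera in the world; the wrist camera has in their place "hand_eye" (4x4, takes a point from camera to tool coordinates, whose origin is the TCP and whose axes are the tool frame's). Camera axes: x right, y up, looking along -z (the intrinsics and any distortion apply to the point x, -y, -z); pixel columns grow to the right and rows downward; lengths in m; the calibration is good to about 2 mm. A picture is of the moment at which its call begins: read the wrist's pose just before it. There is no depth.
- hand_in(): hands the job in, once; it reports no verdict.
Trained networks look in the newest picture that a camera, given by its name, has taken for a name from the list of things; names that differ only in an ending like _2 or _b are one class to them, and where a whole thing is asked for, a point or a joint stands for the part that bears it (a point fixed in the world has none). Each returns a list of dicts, best first, with "conf" (0 to 1); they miss things now and then, are a little off and sometimes report something else, mostly with a low value. They report only what shows in the picture. A call takes as long as a camera call. They do not tell look-alikes from the thing itself.
- look_for(camera, query): "pixel" ([row, column] in pixels, amid what is visible of it).
- silhouettes(camera, query): "mask" (420x560 bool, what is visible of it) and "pixel" ([row, column] in pixels, amid what is visible of it).
The state is a dict: "t": time; "q": joint angles; "joint_vel": joint speeds; "joint_torque": joint torques, N m; "eef_pos": TCP position; "tool_rot": TCP orientation; "contact_force": force on the tool from outside, world axes, zero at the start; "torque": the same for the moment, N m; "gripper_width": opening from 0.0 (shut) to 1.0 (fully open).
Only numpy, scipy, OpenCV 4.12 (cv2) and the standard library are available. Lean on these libraries where they do the work, as an engineer would, in place of code of your own. Each camera call takes 0.05 s, during which the arm holds its last target.

### The job

Put the white tube carrier back on its stand: pick it up by the upright grip, lower it squarely over the tall rod without dropping or forcing it, then turn it on the rod, with only light downward pressure, until its slot finds the locating pin and it sits down flat and flush on the seat. Let go of it and leave the bottle, the tip box and the tube rack where they are.

Things in the scene. Friction and masses are not known exactly. Their poses are not given: they have to be found in the camera images.
- carrier: Loose tube carrier, about 0.3 kg, lying flat on the bench, hub up: white plate 165 x 72 x 10 mm with an aluminium hub (36 mm diameter, top 50 mm above the underside), an upright grip and six 13 mm wells. Origin: centre of the bore at the underside; z up along the bore; +x points from bore to slot, -x to the grip. Plate: x from -125 to +40 mm, y +-36 mm. Centre of mass near x = -20 mm
- bore (a point): Centre of the carrier's 16 mm bore at the plate's underside, axes as the carrier's; the bore runs straight up through plate and hub, 50 mm long
- slot (a point): Centre of the carrier's slot at the plate's underside, 27 mm from the bore axis on the carrier's +x; the slot goes through the plate, 12 mm along x, 8.5 mm along y. It fits over the stand's locating pin
- grip (a point): The carrier's upright white grip: a fin 40 mm long along the carrier's x, 16 mm thick along its y (pinch it that way), its top 50 mm above the underside. This point is in its middle plane, 36 mm above the underside (14 mm below the fin's top), 85 mm from the bore axis on the carrier's -x; axes as the carrier's
- stand: Fixed stand: white foot (136 mm diameter, 16 mm high), grey column, round aluminium seat (72 mm diameter, top 110 mm above the bench), vertical steel rod (14 mm diameter) from the seat's middle. Origin: middle of the foot's underside. Its x is the pin's middle direction: the pin stands 27 mm from the rod axis, anywhere from -0.5 to +0.5 rad about the rod from x, not reported: see or feel it
- seat (a point): Middle of the seat's flat top face, on the rod axis; axes as the stand's. The steel locating pin (6 mm diameter, rigid) stands 6 mm above this face. With the slot not over the pin the carrier's plate rides on the pin's top, 6 mm too high; when the slot meets the pin it can drop to the face. Push at the grip with 3 to 8 N at most: it is off the axis, so the rod feels about four times as much (limit 50 N)
- rod_tip (a point): The rod's upper end, on its axis, 140 mm above the seat; the top 14 mm taper to about 3 mm diameter
- bottle: Bystander: amber bottle, 60 mm diameter, 120 mm high; origin at the middle of its underside
- tip_box: Bystander: blue tip box 85 x 120 x 59 mm; origin at the middle of its underside
- tube_rack: Bystander: orange rack 100 x 155 mm with capped tubes, 76 mm high; origin at the middle of its underside
There are look-alikes about, which are no part of the job. There is more than one size of the stand; the one meant has the size given above.

How it is judged:
By the outcome, as a careful person would: the job done as asked, in the order asked, and still so for the second after the job is handed in, with the robot touching nothing.
It also fails if it takes over 72 s, if anything falls off the work surface, if the arm or the gripper's body presses on something with over 40 N, if the wrist force passes 120 N, or if a joint passes its speed limit or range.

## Working session

There is one attempt and no reset: what is moved stays moved. The work goes in short steps, Python scripts to look and compute and a tool call to move; the robot and the scene stay as the last step left them, time stands still between calls to the robot, and variables do not carry over. Pictures are saved under pics/ and viewed, and the job is handed in when it is done.

Besides the shell and the picture viewer there is one more tool, called after "Emit:" by a JSON object that holds its "op" and its "data", one argument or row to a line. apply_moves: Moves the arm, as the interface text tells. Its arguments: {"type":"object","properties":{"moves":{"type":"array"},"force":{"type":"number"}},"required":["moves"]}

```bash
mkdir -p pics; ls; python3 - <<'E'
from station import *
import cv2,pickle
o=get_obs();print(o)
for n in ["scene","top"]:
    c=read_camera(n);pickle.dump(c,open(f"pics/{n}0.pkl","wb"))
    cv2.imwrite(f"pics/{n}0.png",c["color"][:,:,::-1])
    print(n,c["mtx"],c["eye"],c["rotation"],[k for k in c])
    for q in ["carrier","grip","bore","slot","stand","seat","rod_tip","bottle","tip_box","tube_rack"]:
        print(q,[([round(float(x)) for x in d["pixel"]],round(float(d["conf"]),2)) for d in look_for(n,q)])
E
```

```text
pics
{'t': 0.0, 'q': array([-1.23909791,  0.47780221,  0.02231812,  1.55645879, -0.01148805,
        1.10929593, -0.08310994]), 'joint_vel': array([-0.00121426, -0.0007101 ,  0.00202186,  0.00039925, -0.00068213,
        0.00030375, -0.00167795]), 'joint_torque': array([ 1.06951550e-04, -5.96452081e+01,  1.60866939e+00, -2.81188399e+01,
        1.26168964e-02,  9.43697611e-03, -1.23814524e-05]), 'eef_pos': array([0.28718466, 0.61034828, 0.30292066]), 'tool_rot': array([ 5.48691387e-04,  8.44311313e-01,  5.35852185e-01, -7.36191914e-04]), 'contact_force': array([ 0.13777953, -0.1233723 ,  0.22545293]), 'torque': array([-0.03857145,  0.03034889, -0.04306593]), 'gripper_width': 0.9988251959870894}
scene [[526.5995425    0.         287.24071743]
 [  0.         526.5995425  220.59348194]
 [  0.           0.           1.        ]] [ 1.12188176 -0.89746221  1.04473409] [0.87903418 0.4115957  0.10270486 0.21757665] ['color', 'mtx', 'eye', 'rotation']
carrier [([297, 222], 0.59)]
grip [([294, 219], 0.97)]
bore [([297, 223], 0.73)]
slot [([296, 219], 0.79)]
stand [([239, 352], 0.79), ([246, 24
[... 240 characters left out ...]
)]
tube_rack [([185, 337], 0.85)]
top [[491.14564298   0.         273.50970834]
 [  0.         491.14564298 202.7422631 ]
 [  0.           0.           1.        ]] [0.48208918 0.03900173 1.28084168] [ 0.70560658  0.04171473 -0.05801116 -0.70499215] ['color', 'mtx', 'eye', 'rotation']
carrier [([256, 334], 0.83)]
grip [([257, 332], 0.58)]
bore [([252, 335], 0.78)]
slot [([253, 334], 0.63)]
stand [([270, 265], 0.85), ([230, 205], 0.78), ([175, 204], 0.67)]
seat [([234, 203], 0.92), ([174, 206], 0.83), ([264, 264], 0.8)]
rod_tip [([172, 202], 0.8), ([230, 205], 0.79), ([272, 263], 0.73)]
bottle [([156, 288], 0.97)]
tip_box [([184, 422], 0.63), ([155, 286], 0.55)]
tube_rack [([215, 113], 0.77)]
```

View pics/scene0.png

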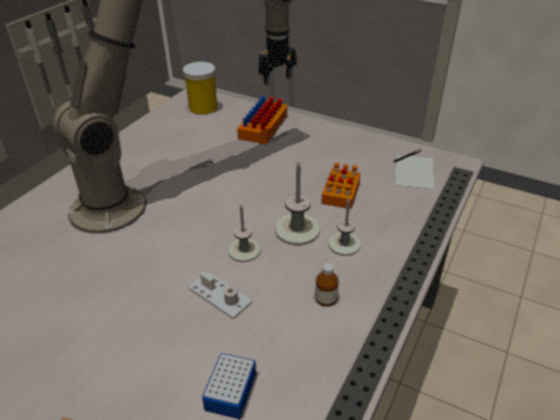

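View pics/top0.png

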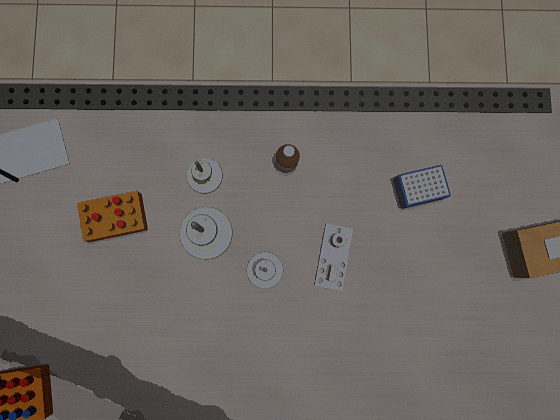

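The pictures show three stands. The large one, foot about 52 px across (about 136 mm) at top (233,206), is the one meant. The carrier is at top (257,334), with its hub at (240,339). Next I work out their positions.

```bash
cat > h.py <<'E'
import numpy as np, cv2, pickle
from scipy.spatial.transform import Rotation as R
from scipy.optimize import least_squares
def rot(q): q=np.asarray(q); return R.from_quat([q[1],q[2],q[3],q[0]]).as_matrix() if q.shape==(4,) else q
def campose(c,obs=None):
    if "eye" in c: return np.array(c["eye"]),rot(c["rotation"])
    T=np.array(c["hand_eye"]);Rt=rot(obs["tool_rot"])
    return Rt@T[:3,3]+obs["eef_pos"],Rt@T[:3,:3]
def proj(P,c,obs=None):
    e,Rc=campose(c,obs);p=(np.atleast_2d(P)-e)@Rc
    K=c["mtx"];return np.c_[K[1,2]+K[1,1]*(-p[:,1])/(-p[:,2]),K[0,2]+K[0,0]*p[:,0]/(-p[:,2])] # row,col
def ray(px,c,z,obs=None):
    e,Rc=campose(c,obs);K=c["mtx"]
    d=Rc@np.array([(px[1]-K[0,2])/K[0,0],-(px[0]-K[1,2])/K[1,1],-1.])
    return e+d*(z-e[2])/d[2]
def crop(c,r0,r1,c0,c1,s,fn,draw=[]):
    im=cv2.resize(c["color"][r0:r1,c0:c1,::-1],None,fx=s,fy=s,interpolation=cv2.INTER_CUBIC)
    for p in draw: cv2.circle(im,(int((p[1]-c0+.5)*s),int((p[0]-r0+.5)*s)),1,(0,255,0),-1)
    cv2.imwrite(fn,im)
E
python3 - <<'E'
from h import *
t=pickle.load(open("pics/top0.pkl","rb"));s=pickle.load(open("pics/scene0.pkl","rb"))
crop(t,205,300,170,370,4,"pics/topc.png")
crop(s,150,320,180,360,3,"pics/scc.png")
print(ray([233,206],t,.016),ray([240,339],t,.05),ray([257,334],t,.01),ray([278,336-2],t,.05))
print(ray([229,297],s,.016),ray([296,231],s,.05))
print("bottle",ray([151,288],t,.12),"box",ray([184,425],t,.059),"rack",ray([215,113],t,.06))
print("small",ray([175,204],t,.01),ray([270,265],t,.01))
E
```

```text
[0.5828521  0.18338561 0.016     ] [ 0.56289309 -0.15403341  0.05      ] [ 0.52166219 -0.14649944  0.01      ] [ 0.46852351 -0.13971934  0.05      ]
[0.58805728 0.17252387 0.016     ] [ 0.57614737 -0.17069578  0.05      ]
bottle [ 0.77395653 -0.02314452  0.12      ] box [ 0.7049135 -0.3750566  0.059    ] rack [0.6238597  0.40950105 0.06      ]
small [0.73586073 0.19213437 0.01      ] [0.48853222 0.03151599 0.01      ]
```

View pics/topc.png

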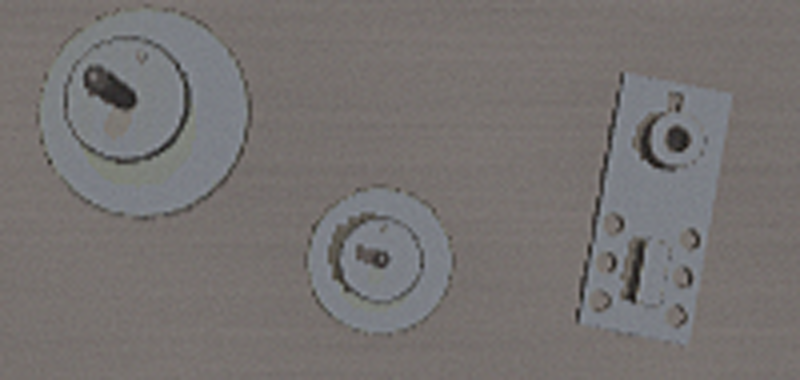

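View pics/scc.png

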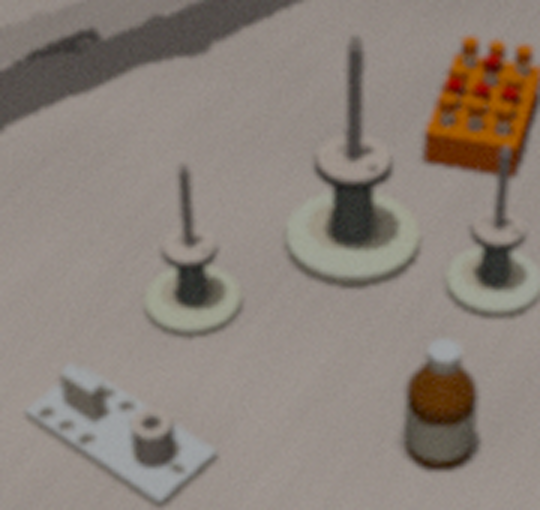

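```bash
python3 - <<'E'
from h import *
t=pickle.load(open("pics/top0.pkl","rb"));s=pickle.load(open("pics/scene0.pkl","rb"))
print("base",proj([0,0,0],s), "tips",proj([.287,.611,.304-.073],s), proj([.287,.611,.304],s))
def T(x,y):return [205+y/4-.5,170+x/4-.5]
def S(x,y):return [150+y/3-.5,180+x/3-.5]
for n,z,a,b in [("foot",.016,T(145,113),S(352,235)),("seat",.110,T(127,99),S(353,160)),("tip",.25,T(95,78),S(354,40)),("hub",.05,T(677,139),S(153,422)),("slot",.01,T(676,100),S(177,468)),("gripmid",.05,T(654,272),S(86,383))]:
    print(n,ray(a,t,z),ray(b,s,z), ray(a,t,z)-ray(b,s,z))
E
```

```text
base [[208.05993466 108.32631383]] tips [[ 84.14976098 277.96709869]] [[ 64.18327336 277.69507292]]
foot [0.58349503 0.18403849 0.016     ] [0.58517425 0.1770743  0.016     ] [-0.00167921  0.00696419  0.        ]
seat [0.58429543 0.18410305 0.11      ] [0.5845791  0.17824921 0.11      ] [-2.83669390e-04  5.85384130e-03  1.11022302e-16]
tip [0.58310197 0.18371695 0.25      ] [0.58552929 0.1751079  0.25      ] [-0.00242732  0.00860905  0.        ]
hub [ 0.56477613 -0.15343991  0.05      ] [ 0.56432719 -0.15452774  0.05      ] [0.00044894 0.00108783 0.        ]
slot [ 0.59282038 -0.15953594  0.01      ] [ 0.58886094 -0.1600432   0.01      ] [0.00395943 0.00050726 0.        ]
gripmid [ 0.48205653 -0.13746843  0.05      ] [ 0.48787467 -0.14297681  0.05      ] [-5.81813218e-03  5.50837887e-03 -1.11022302e-16]
```

```bash
python3 - <<'E'
from h import *
from station import *
t=pickle.load(open("pics/top0.pkl","rb"));s=pickle.load(open("pics/scene0.pkl","rb"))
def T(x,y):return [205+y/4-.5,170+x/4-.5]
def S(x,y):return [150+y/3-.5,180+x/3-.5]
print(ray(T(141,57),t,.113)-ray(T(127,99),t,.11), ray(S(374,168),s,.113)-ray(S(353,160),s,.11))
o=get_obs();c=read_camera("wrist");cv2.imwrite("pics/w0.png",c["color"][:,:,::-1]);print(c["mtx"],c["hand_eye"])
print(rot(o["tool_rot"]))
# can plan in tool axes
for P in ([.525,-.146,.30],):
  print((rot(o["tool_rot"]).T@(np.array(P)-o["eef_pos"]))/.025)
E
```

```text
[ 0.02483383 -0.00818939  0.003     ] [ 0.02510464 -0.00520083  0.003     ]
[[290.16282645   0.         282.79386997]
 [  0.         290.16282645 207.27917414]
 [  0.           0.           1.        ]] [[ 9.99999590e-01  7.67068461e-04 -4.82170842e-04  3.95707899e-04]
 [ 6.14965091e-04 -9.65468152e-01 -2.60520381e-01 -6.70049605e-02]
 [-6.65357559e-04  2.60519978e-01 -9.65468228e-01 -7.02824463e-02]
 [ 0.00000000e+00  0.00000000e+00  0.00000000e+00  1.00000000e+00]]
[[ 4.25774759e-01  9.04829185e-01 -2.36673447e-05]
 [ 9.04829185e-01 -4.25774759e-01  2.73539989e-06]
 [-7.60188833e-06 -2.25795684e-05 -1.00000000e+00]]
[-23.34383397  21.48866707   0.15504433]
```

View pics/w0.png

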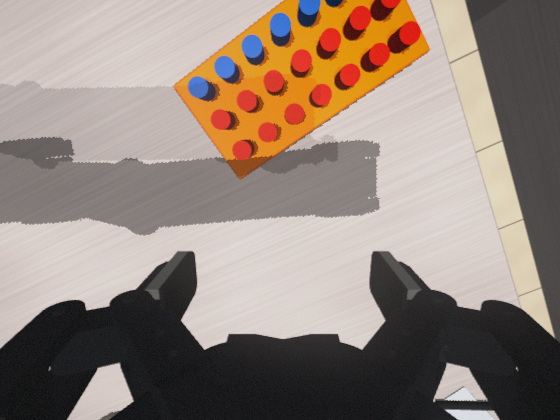

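Emit:
{"op": "apply_moves", "data": {
  "moves": [
    [[-0.4,0.5,-1.5],[0,0,0],1],
    [[-1.5,2,-3],[0,0,-0.3],1],
    [[-3,4,-4.7],[0,0,-0.5],1],
    [[-4.5,6,-4.7],[0,0,-0.7],1],
    [[-6,8,-4.7],[0,0,-1],1],
    [[-7.5,10,-4.7],[0,0,-1],1],
    [[-9,12,-4.7],[0,0,-1],1],
    [[-10.2,13.6,-4.7],[0,0,-1],1],
    [[-11,14.6,-4.7],[0,0,-1],1],
    [[-11,14.6,-4.7],[0,0,-1],1],
    [[-11,14.6,-4.7],[0,0,-1],1],
    [[-11,14.6,-4.7],[0,0,-1],1],
    [[-11,14.6,-4.7],[0,0,-1],1]
  ]
}}

```text
t: 2.78
eef_pos: [0.5001, 0.2076, 0.4213]
tool_rot: [-0.0, 0.794, 0.608, -0.0]
contact_force: [0.3, -0.0, -0.2]
gripper_width: 0.998
```

```bash
python3 - <<'E'
from h import *
from station import *
o=get_obs();c=read_camera("wrist");cv2.imwrite("pics/w1.png",c["color"][:,:,::-1]);pickle.dump((o,c),open("pics/w1.pkl","wb"))
print(o["eef_pos"],rot(o["tool_rot"]),o["contact_force"])
for q in ["stand","seat","rod_tip"]: print(q,[(d["pixel"],d["conf"]) for d in look_for("wrist",q)])
E
```

```text
[0.50013628 0.20759653 0.42132957] [[ 2.60272260e-01  9.65535251e-01 -1.71618286e-04]
 [ 9.65535266e-01 -2.60272249e-01  8.27628144e-05]
 [ 3.52429376e-05 -1.87244372e-04 -9.99999982e-01]] [ 0.34254504 -0.04189697 -0.15650827]
stand [([191.8, 178.3], 0.94), ([220.8, 280.2], 0.75), ([299.0, 311.3], 0.71)]
seat [([221.2, 282.7], 0.98), ([194.7, 179.7], 0.74), ([294.7, 308.2], 0.62)]
rod_tip [([295.7, 310.8], 0.95), ([221.0, 283.6], 0.71), ([190.1, 178.6], 0.57), ([228.8, 94.2], 0.28)]
```

View pics/w1.png

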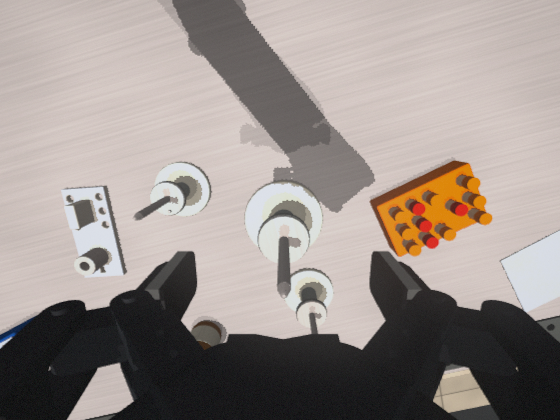

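```bash
python3 - <<'E'
from h import *
o,c=pickle.load(open("pics/w1.pkl","rb"))
x,y=.584,.183
a=np.linspace(0,2*np.pi,40,endpoint=False)
def circ(r,z): return proj(np.c_[x+r*np.cos(a),y+r*np.sin(a),0*a+z],c,o)
d=np.vstack([circ(.068,.016),circ(.036,.11),proj([x,y,.25],c,o)])
crop(c,170,310,210,360,5,"pics/w1c.png",d)
crop(c,170,310,210,360,5,"pics/w1d.png")
print(ray([292,284],c,.25,o))
E
```

```text
[0.57826551 0.18839963 0.25      ]
```

View pics/w1c.png

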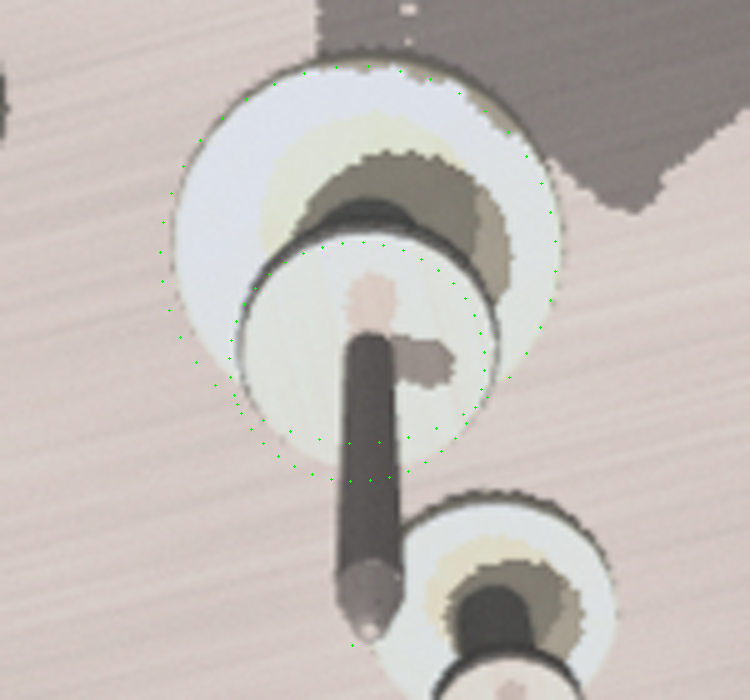

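View pics/w1d.png

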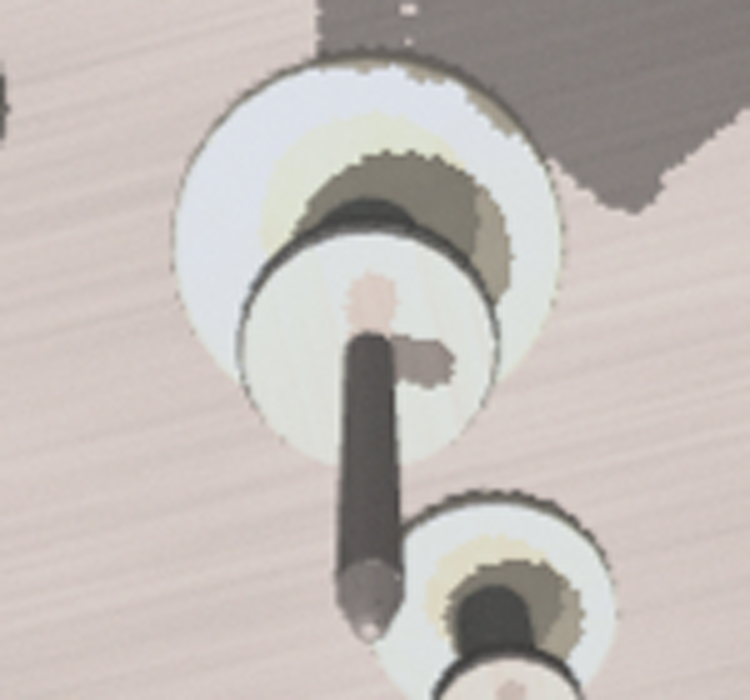

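```bash
python3 - <<'E'
from h import *
o,c=pickle.load(open("pics/w1.pkl","rb"))
def W(x,y):return [170+y/5-.5,210+x/5-.5]
for p,z in [(W(370,632),.25),(W(370,350),.11),(W(367,243),.012)]: print(ray(p,c,z,o))
t=pickle.load(open("pics/top0.pkl","rb"))
E
```

```text
[0.58212259 0.18687516 0.25      ]
[0.58065171 0.18772768 0.11      ]
[0.57945276 0.18729538 0.012     ]
```

Emit:
{"op": "apply_moves", "data": {
  "moves": [
    [[-1,0.2,0],[0,0,0],1],
    [[-3,0.7,0],[0,0,-0.2],1],
    [[-5,1.2,0],[0,0,-0.4],1],
    [[-7,1.7,0.5],[0,0,-0.4],1],
    [[-9,2.2,1.5],[0,0,-0.4],1],
    [[-11,2.7,3],[0,0,-0.4],1],
    [[-12.6,3.1,4.2],[0,0,-0.4],1],
    [[-13.5,3.2,4.8],[0,0,-0.4],1],
    [[-13.5,3.2,4.8],[0,0,-0.4],1],
    [[-13.5,3.2,4.8],[0,0,-0.4],1],
    [[-13.5,3.2,4.8],[0,0,-0.4],1],
    [[-13.5,3.2,4.8],[0,0,-0.4],1]
  ]
}}

```text
t: 4.47
eef_pos: [0.4897, -0.1392, 0.3019]
tool_rot: [0.0, 0.772, 0.635, 0.001]
contact_force: [-0.7, 0.7, -0.2]
gripper_width: 1.0
```

```bash
python3 - <<'E'
from h import *
from station import *
o=get_obs();c=read_camera("wrist");cv2.imwrite("pics/w2.png",c["color"][:,:,::-1]);pickle.dump((o,c),open("pics/w2.pkl","wb"))
print(o["eef_pos"],rot(o["tool_rot"]),o["contact_force"],o["q"])
for q in ["carrier","bore","slot","grip"]: print(q,[(d["pixel"],d["conf"]) for d in look_for("wrist",q)])
E
```

```text
[ 0.48974404 -0.13921123  0.30192763] [[ 1.92571901e-01  9.81282231e-01  1.11644284e-03]
 [ 9.81282729e-01 -1.92572350e-01  3.08870357e-04]
 [ 5.18085014e-04  1.03606632e-03 -9.99999329e-01]] [-0.66210814  0.67171495 -0.24809717] [-0.25190374  0.2134539   0.47342428  1.97432645 -0.1172989   0.97885768
  1.65483822]
carrier [([202.9, 284.1], 0.69)]
bore [([204.4, 282.9], 0.64)]
slot [([202.5, 283.0], 0.94)]
grip [([204.8, 283.6], 0.84)]
```

View pics/w2.png

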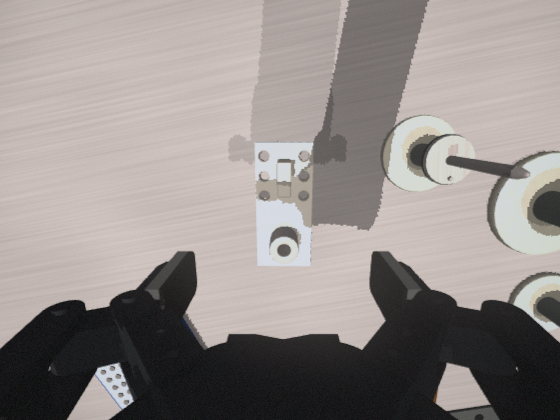

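```bash
cat >> h.py <<'E'
def carrier_pts(x,y,yaw,z=0):
    L=[]
    A=np.linspace(0,2*np.pi,36,endpoint=False)
    def seg(a,b,n=20): return [np.array(a)+(np.array(b)-np.array(a))*k/n for k in range(n)]
    for zz in (.01,): 
        C=[(-.125,-.036,zz),(.04,-.036,zz),(.04,.036,zz),(-.125,.036,zz)]
        for i in range(4): L+=seg(C[i],C[(i+1)%4])
    for r in (.018,.008): L+=[(r*np.cos(a),r*np.sin(a),.05) for a in A]
    G=[(-.105,-.008,.05),(-.065,-.008,.05),(-.065,.008,.05),(-.105,.008,.05)]
    for i in range(4): L+=seg(G[i],G[(i+1)%4],10)
    L+=seg((.021,-.00425,.01),(.033,-.00425,.01),6)+seg((.033,.00425,.01),(.021,.00425,.01),6)
    L=np.array(L);cy,sy=np.cos(yaw),np.sin(yaw)
    return np.c_[x+cy*L[:,0]-sy*L[:,1],y+sy*L[:,0]+cy*L[:,1],L[:,2]+z]
E
python3 - <<'E'
from h import *
o,c=pickle.load(open("pics/w2.pkl","rb"))
crop(c,135,275,230,340,5,"pics/w2c.png",proj(carrier_pts(.565,-.1535,-.19),c,o))
crop(c,135,275,230,340,5,"pics/w2d.png")
E
```

```text
(no output)
```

View pics/w2c.png

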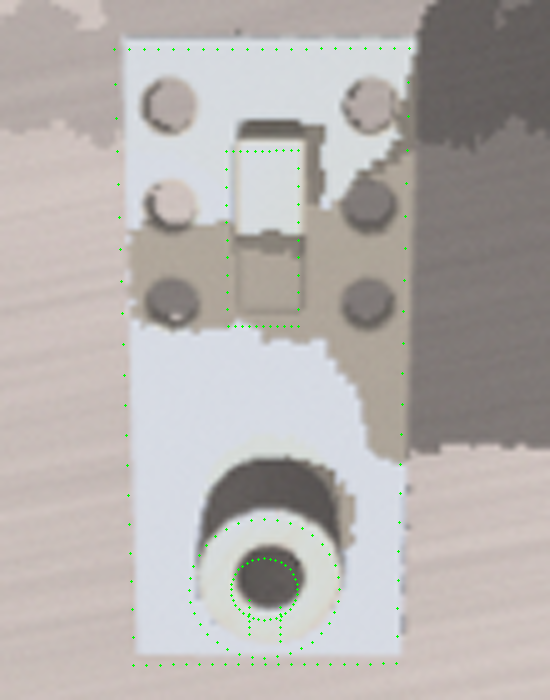

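View pics/w2d.png

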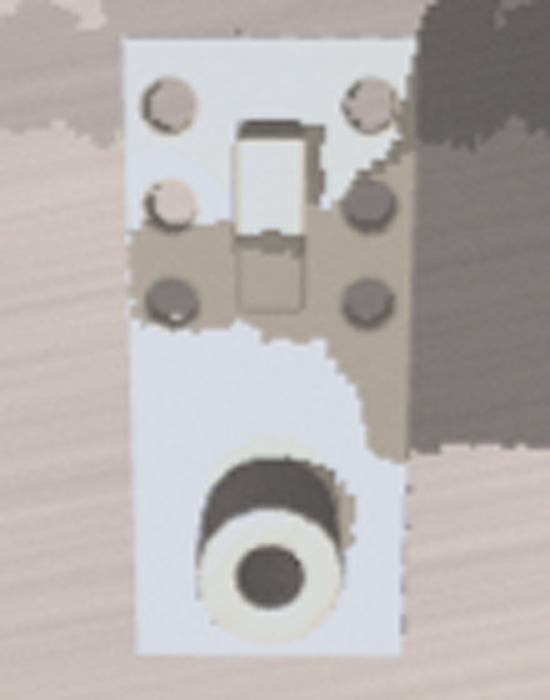

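```bash
python3 - <<'E'
from h import *
o,c=pickle.load(open("pics/w2.pkl","rb"))
px=np.array([(123,39),(417,38),(402,655),(137,655),(271,577),(236,138),(305,138),(303,311),(236,311)],float)
px=np.c_[135+px[:,1]/5-.5,230+px[:,0]/5-.5]
# image up=-x carrier; left= -tool x?
M=np.array([(-.125,-.036,.01),(-.125,.036,.01),(.04,.036,.01),(.04,-.036,.01),(0,0,.05),(-.105,-.008,.05),(-.105,.008,.05),(-.065,.008,.05),(-.065,-.008,.05)])
def P(v):
    cy,sy=np.cos(v[2]),np.sin(v[2]);return np.c_[v[0]+cy*M[:,0]-sy*M[:,1],v[1]+sy*M[:,0]+cy*M[:,1],M[:,2]]
f=lambda v:(proj(P(v),c,o)-px).ravel()
r=least_squares(f,[.56,-.15,-.19]);print(r.x,r.fun.reshape(-1,2).round(1))
x,y,w=r.x
g=np.array([x-.085*np.cos(w),y-.085*np.sin(w)]);print("grip",g,"tool x ang",np.arctan2(o and rot(o["tool_rot"])[1,0],rot(o["tool_rot"])[0,0])-np.pi/2)
# with extra wrist tilt
f2=lambda v:(np.asarray(proj(P(v),c,dict(o,tool_rot=(lambda m:(lambda q:[q[3],q[0],q[1],q[2]])(R.from_matrix(m).as_quat()))(rot(o["tool_rot"])@R.from_rotvec([v[3],v[4],0]).as_matrix()))))-px).ravel()
r2=least_squares(f2,[*r.x,0,0]);print(r2.x,r2.cost,r.cost)
t=pickle.load(open("pics/top0.pkl","rb"));s=pickle.load(open("pics/scene0.pkl","rb"))
crop(t,210,300,300,370,8,"pics/tc.png",proj(carrier_pts(x,y,w),t))
crop(s,260,330,180,260,7,"pics/sc.png",proj(carrier_pts(x,y,w),s))
E
```

```text
[ 0.56228664 -0.15158086 -0.19394103] [[-0.5 -0.2]
 [-0.3  0.1]
 [-0.1 -0.2]
 [-0.1  0.2]
 [ 0.2 -0.2]
 [-0.1 -0.4]
 [-0.2  0.3]
 [ 0.6  0.5]
 [ 0.6 -0.2]]
grip [ 0.47888019 -0.13519902] tool x ang -0.19378245994439958
[ 0.56079343 -0.1515639  -0.19397219  0.00528651 -0.00100037] 0.7599273972648752 0.857437594848438
```

View pics/tc.png

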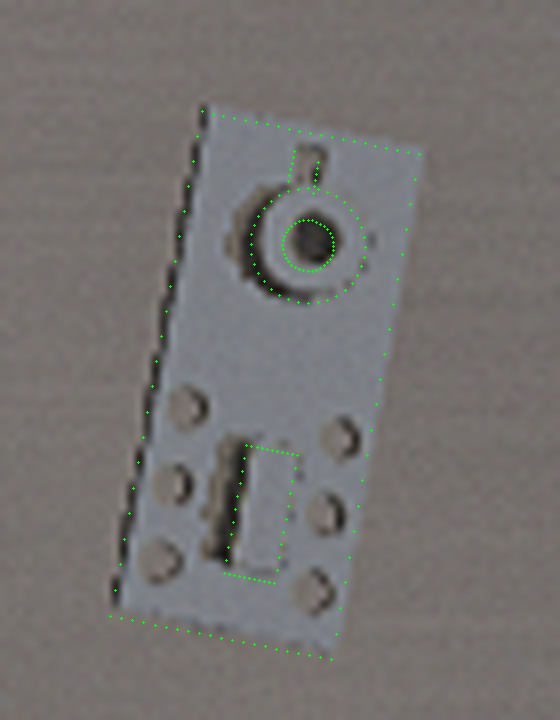

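View pics/sc.png

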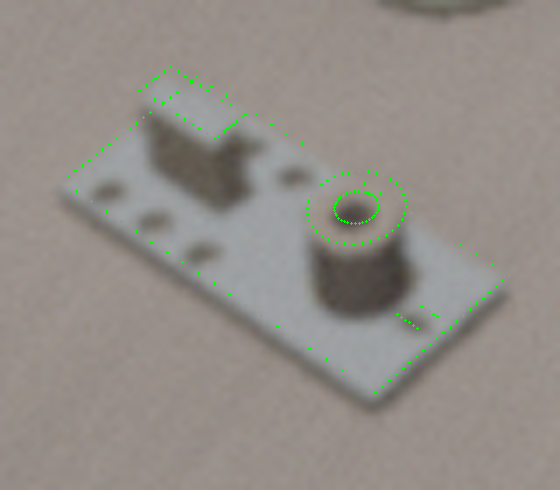

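Emit:
{"op": "apply_moves", "data": {
  "moves": [
    [[0,-0.2,1],[0,0,0],1],
    [[0.1,-0.4,3],[0,0,0],1],
    [[0.1,-0.4,5],[0,0,0],1],
    [[0.1,-0.4,6.5],[0,0,0],1],
    [[0.1,-0.4,7.5],[0,0,0],1],
    [[0.1,-0.4,8.1],[0,0,0],1],
    [[0.1,-0.4,8.36],[0,0,0],1],
    [[0.1,-0.4,8.36],[0,0,0],1],
    [[0.1,-0.4,8.36],[0,0,0],1],
    [[0.1,-0.4,8.36],[0,0,0],1]
  ],
  "force": 80
}}

```text
t: 5.98
eef_pos: [0.4804, -0.1357, 0.0931]
tool_rot: [0.0, 0.773, 0.635, 0.001]
contact_force: [0.6, -0.7, 0.0]
gripper_width: 1.003
```

```bash
python3 - <<'E'
from h import *
from station import *
o=get_obs();print(tcp_to_tips)
try: print(tcp_to_tips())
except Exception as e: print(e)
c=read_camera("wrist");cv2.imwrite("pics/w3.png",c["color"][:,:,::-1]);pickle.dump((o,c),open("pics/w3.pkl","wb"))
c=read_camera("scene");crop(c,240,330,160,290,6,"pics/s3.png")
print(o["eef_pos"],rot(o["tool_rot"]),o["contact_force"])
E
```

```text
0.0726
'float' object is not callable
[ 0.4803793  -0.13572326  0.09308407] [[ 1.94080111e-01  9.80984753e-01  1.35120592e-03]
 [ 9.80985656e-01 -1.94080244e-01 -3.31930992e-05]
 [ 2.29680451e-04  1.33195575e-03 -9.99999087e-01]] [ 0.56552512 -0.72968485  0.03429664]
```

View pics/w3.png

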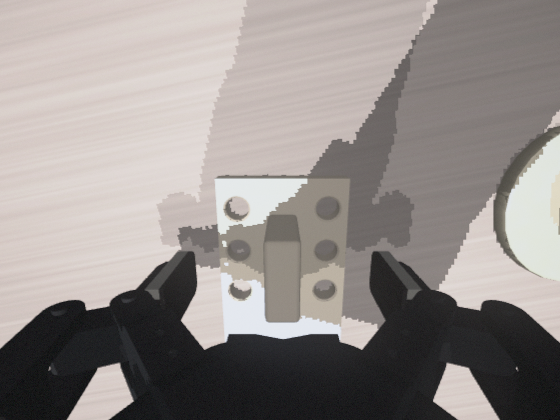

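View pics/s3.png

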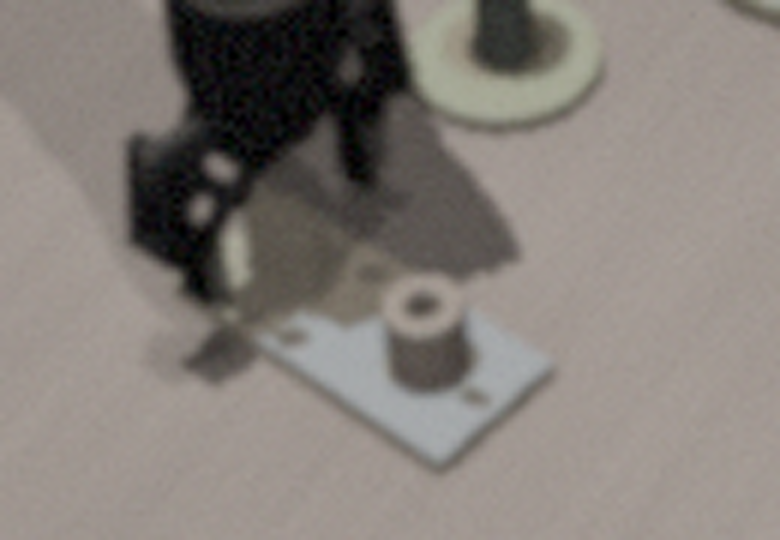

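Emit:
{"op": "apply_moves", "data": {
  "moves": [
    [[0,0,0],[0,0,0],0],
    [[0,0,0],[0,0,0],-0.5],
    [[0,0,0],[0,0,0],-1],
    [[0,0,0],[0,0,0],-1],
    [[0,0,0],[0,0,0],-1],
    [[0,0,0],[0,0,0],-1],
    [[0,0,0],[0,0,0],-1],
    [[0,0,0],[0,0,0],-1]
  ],
  "force": 80
}}

```text
t: 7.08
eef_pos: [0.48, -0.1358, 0.0926]
tool_rot: [0.0, 0.773, 0.635, 0.0]
contact_force: [-0.9, 0.1, 5.0]
gripper_width: 0.175
```

```bash
python3 - <<'E'
from h import *
from station import *
o=get_obs()
c=read_camera("wrist");cv2.imwrite("pics/w4.png",c["color"][:,:,::-1]);pickle.dump((o,c),open("pics/w4.pkl","wb"))
c=read_camera("scene");pickle.dump(c,open("pics/s4.pkl","wb"));crop(c,240,330,160,290,6,"pics/s4.png",proj(carrier_pts(.5623,-.1516,-.194),c))
print(o["eef_pos"],o["contact_force"],o["torque"])
E
```

```text
[ 0.48000809 -0.13580361  0.09255057] [-0.85521531  0.12772836  5.0493808 ] [-0.02113043  0.21572031 -0.02201719]
```

View pics/w4.png

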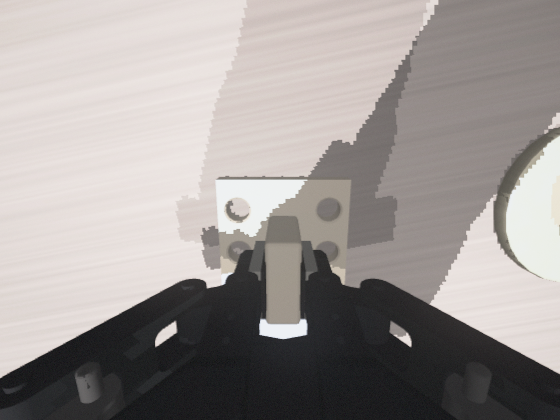

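View pics/s4.png

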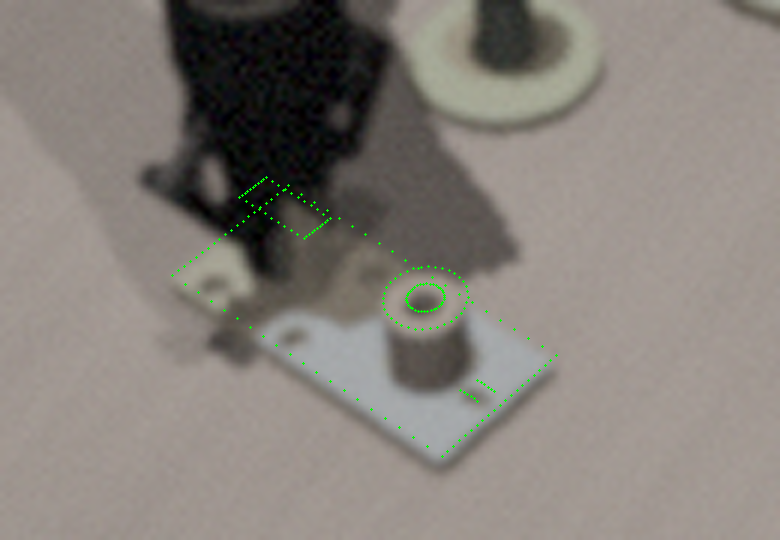

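Emit:
{"op": "apply_moves", "data": {
  "moves": [
    [[0,0,-0.1],[0,0,0],-1],
    [[0,0,-0.3],[0,0,0],-1],
    [[0,0,-0.7],[0,0,0],-1],
    [[0,0,-1.5],[0,0,0],-1],
    [[0,0,-2.8],[0,0,0],-1],
    [[0,0,-4.2],[0,0,0],-1],
    [[0,0,-5.8],[0,0,0],-1],
    [[0,0,-7.4],[0,0,0],-1],
    [[0,0,-9],[0,0,0],-1],
    [[0,0,-10.2],[0,0,0],-1],
    [[0,0,-11],[0,0,0],-1],
    [[0,0,-11.3],[0,0,0],-1],
    [[0,0,-11.3],[0,0,0],-1],
    [[0,0,-11.3],[0,0,0],-1],
    [[0,0,-11.3],[0,0,0],-1]
  ]
}}

```text
t: 9.05
eef_pos: [0.4796, -0.1357, 0.374]
tool_rot: [-0.001, 0.773, 0.635, -0.001]
contact_force: [-0.7, 0.4, -3.1]
gripper_width: 0.175
```

```bash
python3 - <<'E'
from h import *
from station import *
o=get_obs()
print(o["eef_pos"],rot(o["tool_rot"]),o["contact_force"],o["torque"],o["q"])
Rt=rot(o["tool_rot"]);b=o["eef_pos"]+Rt@[0.0003,.0843,.0926]
c=read_camera("scene");pickle.dump(c,open("pics/s5.pkl","wb"))
pp=proj(carrier_pts(b[0],b[1],np.arctan2(-Rt[0,0],Rt[1,0]),b[2]),c)
r,k=pp.mean(0).astype(int);crop(c,r-50,r+50,k-65,k+65,6,"pics/s5.png",pp)
c=read_camera("top");pickle.dump(c,open("pics/t5.pkl","wb"))
pp=proj(carrier_pts(b[0],b[1],np.arctan2(-Rt[0,0],Rt[1,0]),b[2]),c)
r,k=pp.mean(0).astype(int);crop(c,r-50,r+50,k-65,k+65,6,"pics/t5.png",pp)
E
```

```text
[ 0.47958528 -0.13565293  0.37402086] [[ 1.94241233e-01  9.80952206e-01 -1.76424227e-03]
 [ 9.80953705e-01 -1.94241663e-01 -7.41488755e-05]
 [-4.15425856e-04 -1.71623722e-03 -9.99998441e-01]] [-0.71337615  0.43267445 -3.13655479] [0.07132207 0.14990539 0.02938802] [-0.30882469  0.11392833  0.50746395  1.90574569 -0.06041895  1.13858798
  1.59662185]
```

View pics/t5.png

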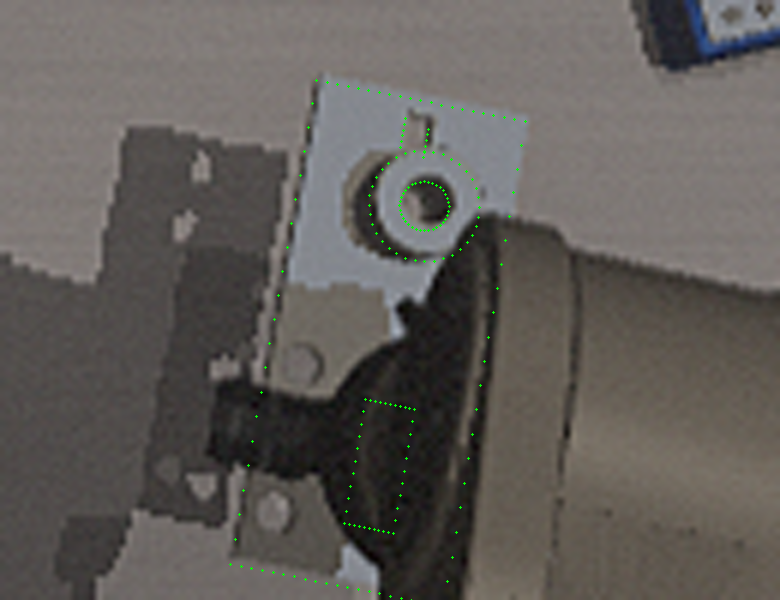

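View pics/s5.png

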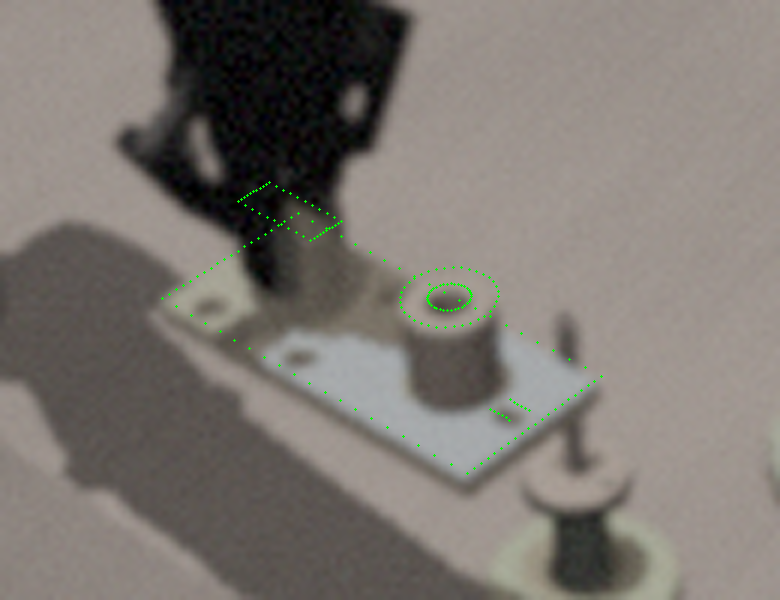

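Emit:
{"op": "apply_moves", "data": {
  "moves": [
    [[0.2,0,0],[0,0,0],-1],
    [[0.8,-0.1,0],[0,0,-0.1],-1],
    [[1.8,-0.3,0],[0,0,-0.2],-1],
    [[3.2,-0.4,0],[0,0,-0.3],-1],
    [[4.8,-0.7,0],[0,0,-0.4],-1],
    [[6.4,-0.9,0],[0,0,-0.6],-1],
    [[8,-1.1,0],[0,0,-0.7],-1],
    [[9.6,-1.4,0],[0,0,-0.8],-1],
    [[11,-1.6,0],[0,0,-1],-1],
    [[12,-1.7,0],[0,0,-1.1],-1],
    [[12.5,-1.8,0],[0,0,-1.1],-1],
    [[12.77,-1.81,0],[0,0,-1.1],-1],
    [[12.77,-1.81,0],[0,0,-1.1],-1],
    [[12.77,-1.81,0],[0,0,-1.1],-1],
    [[12.77,-1.81,0],[0,0,-1.1],-1],
    [[12.77,-1.81,0],[0,0,-1.1],-1]
  ]
}}

```text
t: 11.15
eef_pos: [0.4976, 0.1858, 0.375]
tool_rot: [0.0, 0.709, 0.706, 0.0]
contact_force: [0.5, 0.4, -2.8]
gripper_width: 0.172
```

```bash
cat > chk.py <<'E'
import sys
from h import *
from station import *
n=sys.argv[1]
o=get_obs()
Rt=rot(o["tool_rot"]);b=o["eef_pos"]+Rt@[0.0005,.0838,.0926]
yaw=np.arctan2(-Rt[0,0],Rt[1,0])
print(o["t"],o["eef_pos"].round(4),"tilt",Rt[2].round(4),"bore",b.round(4),"yaw",yaw.round(4),"F",o["contact_force"].round(1),"M",o["torque"].round(2),o["q"].round(2),o["gripper_width"])
rod=np.c_[0*np.arange(15)+.581,0*np.arange(15)+.1868,np.linspace(.11,.25,15)]
for cam in ("scene","top"):
    c=read_camera(cam);pickle.dump((o,c),open(f"pics/{cam}{n}.pkl","wb"))
    pp=np.vstack([proj(carrier_pts(b[0],b[1],yaw,b[2]),c),proj(rod,c)])
    r,k=proj(b,c)[0].astype(int);crop(c,max(r-50,0),r+50,k-65,k+65,6,f"pics/{cam}{n}.png",pp if len(sys.argv)<3 else [])
E
python3 chk.py 6
```

```text
11.15 [0.4976 0.1858 0.375 ] tilt [ 0.  0. -1.] bore [0.5814 0.1859 0.2824] yaw -0.0042 F [ 0.5  0.4 -2.8] M [-0.02  0.16  0.03] [-0.68  0.17  0.24  1.82 -0.04  1.15  1.14] 0.1717486448803809
```

View pics/top6.png

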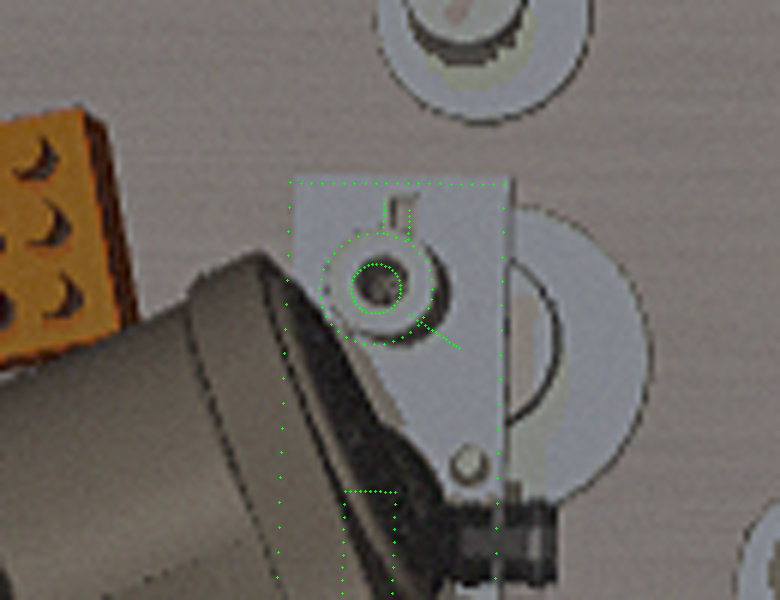

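View pics/scene6.png

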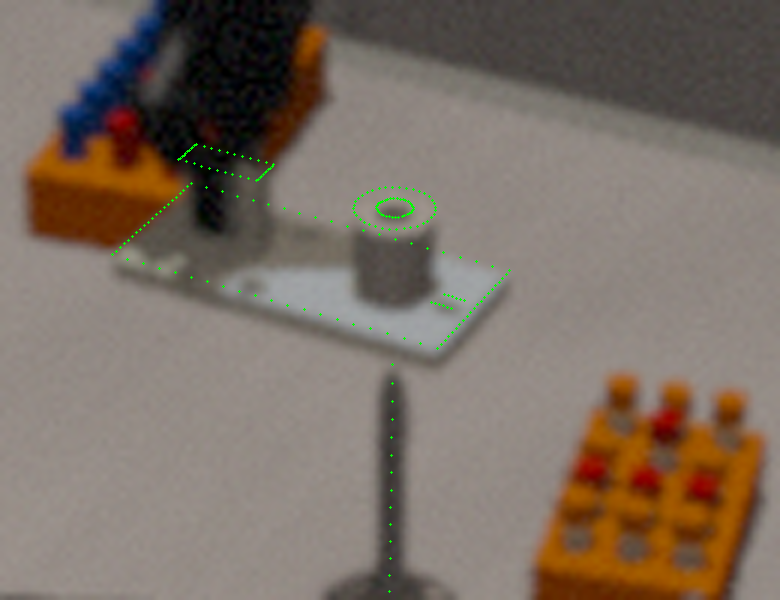

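Emit:
{"op": "apply_moves", "data": {
  "moves": [
    [[0,0,0.3],[0,0,0],-1],
    [[0,0,0.7],[0,0,0],-1],
    [[0,0,1.1],[0,0,0],-1],
    [[0,0,1.3],[0,0,0],-1],
    [[0,0,1.5],[0,0,0],-1],
    [[0,0,1.5],[0,0,0],-1],
    [[0,0,1.5],[0,0,0],-1]
  ]
}}

```text
t: 12.12
eef_pos: [0.4977, 0.1863, 0.3377]
tool_rot: [0.0, 0.708, 0.706, 0.0]
contact_force: [-0.6, -0.1, -2.3]
gripper_width: 0.175
```

```bash
python3 chk.py 7
```

```text
12.125 [0.4977 0.1863 0.3377] tilt [ 3.e-04  5.e-04 -1.e+00] bore [0.5816 0.1865 0.2451] yaw -0.0035 F [-0.6 -0.1 -2.3] M [ 0.06  0.18 -0.04] [-0.68  0.21  0.24  1.87 -0.05  1.07  1.15] 0.1745046893211019
```

View pics/top7.png

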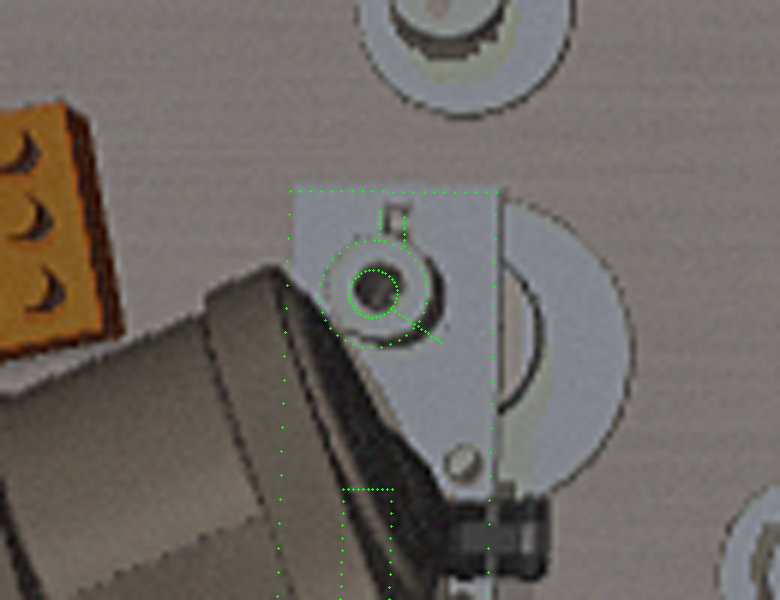

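View pics/scene7.png

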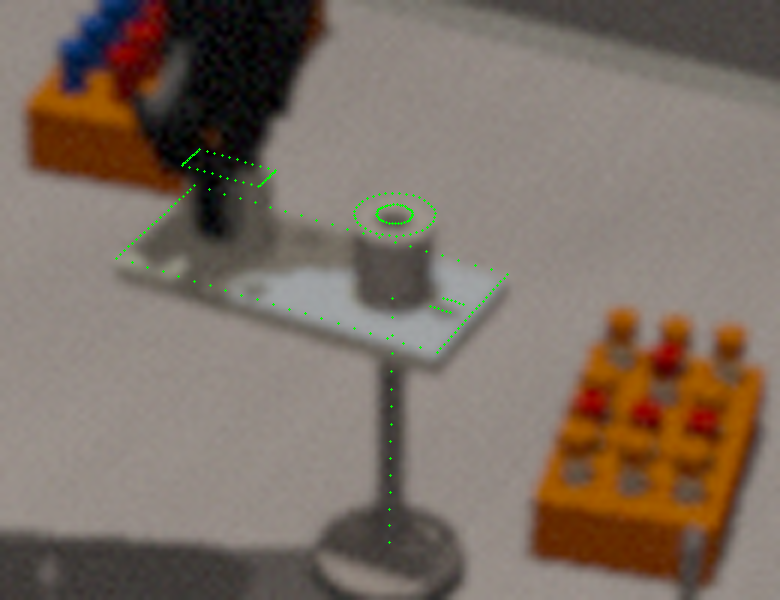

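Emit:
{"op": "apply_moves", "data": {
  "moves": [
    [[0,0,0.1],[0,0,0],-1],
    [[0,0,0.2],[0,0,0],-1],
    [[0,0,0.3],[0,0,0],-1],
    [[0,0,0.3],[0,0,0],-1]
  ]
}}

```text
t: 12.72
eef_pos: [0.4975, 0.1862, 0.3296]
tool_rot: [-0.0, 0.708, 0.706, -0.0]
contact_force: [-0.3, 0.2, -2.6]
gripper_width: 0.172
```

Emit:
{"op": "apply_moves", "data": {
  "moves": [
    [[0,0,0.1],[0,0,0],-1],
    [[0,0,0.2],[0,0,0],-1],
    [[0,0,0.3],[0,0,0],-1],
    [[0,0,0.3],[0,0,0],-1]
  ]
}}

```text
t: 13.22
eef_pos: [0.4974, 0.1862, 0.3221]
tool_rot: [-0.0, 0.708, 0.706, -0.0]
contact_force: [-0.9, 0.5, -3.6]
gripper_width: 0.172
```

```bash
python3 chk.py 8
```

```text
13.225 [0.4974 0.1862 0.3221] tilt [-2.e-04 -4.e-04 -1.e+00] bore [0.5812 0.1864 0.2295] yaw -0.0035 F [-0.9  0.5 -3.6] M [-0.02  0.18  0.02] [-0.67  0.22  0.23  1.89 -0.06  1.04  1.15] 0.17180746352656553
```

Emit:
{"op": "apply_moves", "data": {
  "moves": [
    [[0,0,0.15],[0,0,0],-1],
    [[0,0,0.3],[0,0,0],-1],
    [[0,0,0.45],[0,0,0],-1],
    [[0,0,0.6],[0,0,0],-1],
    [[0,0,0.8],[0,0,0],-1],
    [[0,0,1],[0,0,0],-1],
    [[0,0,1],[0,0,0],-1]
  ]
}}

```text
t: 14.2
eef_pos: [0.4973, 0.1861, 0.2969]
tool_rot: [-0.0, 0.708, 0.706, -0.0]
contact_force: [0.9, 0.2, -2.6]
gripper_width: 0.17
```

```bash
python3 chk.py 9
```

```text
14.2 [0.4973 0.1861 0.2969] tilt [-4.e-04 -9.e-04 -1.e+00] bore [0.581  0.1863 0.2042] yaw -0.0035 F [ 0.9  0.2 -2.6] M [-0.02  0.16 -0.02] [-0.67  0.25  0.23  1.92 -0.07  0.98  1.16] 0.16954914506329524
```

View pics/scene9.png

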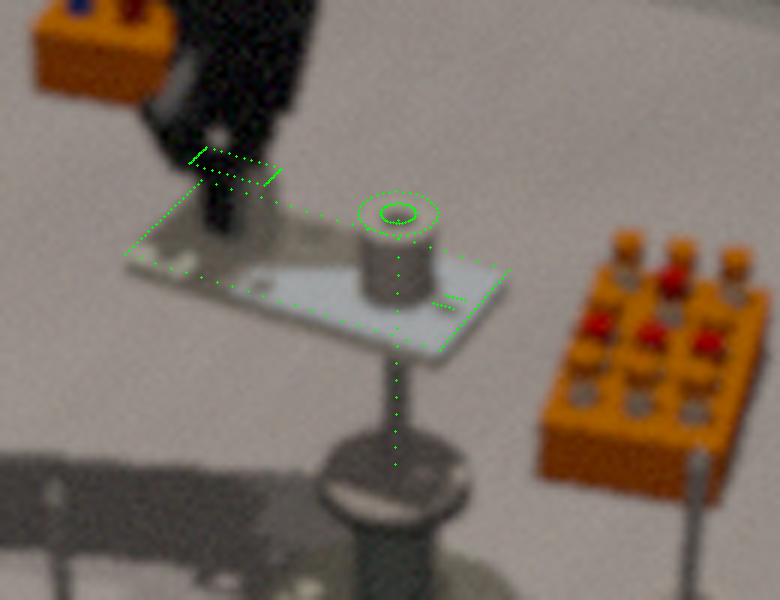

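View pics/top9.png

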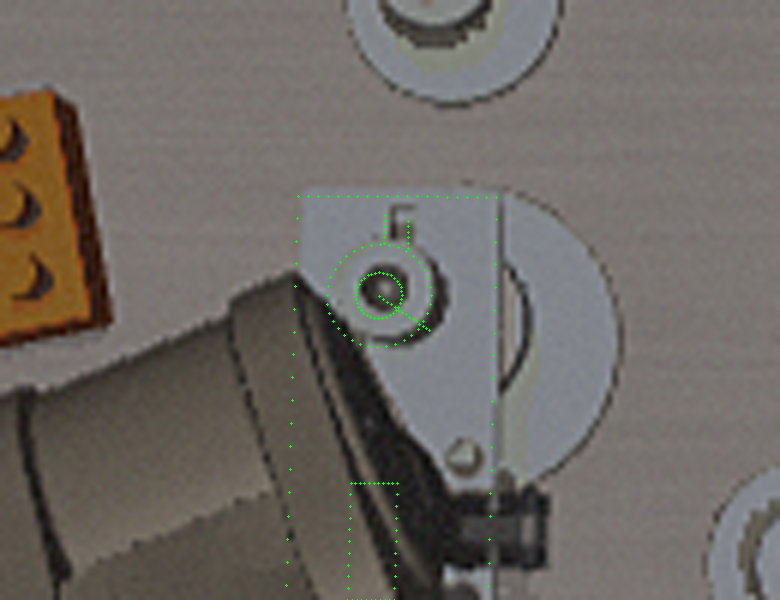

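Rod is in the bore and no lateral load shows. I continue down, correcting the slight tilt (under 1 mrad) implicitly.

Emit:
{"op": "apply_moves", "data": {
  "moves": [
    [[0,0,0.15],[0,0,0],-1],
    [[0,0,0.3],[0,0,0],-1],
    [[0,0,0.5],[0,0,0],-1],
    [[0,0,0.7],[0,0,0],-1],
    [[0,0,0.9],[0,0,0],-1],
    [[0,0,1.1],[0,0,0],-1],
    [[0,0,1.3],[0,0,0],-1],
    [[0,0,1.5],[0,0,0],-1],
    [[0,0,1.5],[0,0,0],-1],
    [[0,0,1.5],[0,0,0],-1]
  ]
}}

```text
t: 15.55
eef_pos: [0.4977, 0.1862, 0.26]
tool_rot: [0.0, 0.708, 0.706, 0.0]
contact_force: [-0.1, -0.3, -3.0]
gripper_width: 0.175
```

```bash
python3 chk.py 10
```

```text
15.55 [0.4977 0.1862 0.26  ] tilt [ 1.e-04  2.e-04 -1.e+00] bore [0.5815 0.1865 0.1674] yaw -0.0035 F [-0.1 -0.3 -3. ] M [-0.03  0.15  0.04] [-0.66  0.29  0.22  1.96 -0.08  0.9   1.17] 0.17460971387617905
```

Emit:
{"op": "apply_moves", "data": {
  "moves": [
    [[0,0,0.15],[0,0,0],-1],
    [[0,0,0.3],[0,0,0],-1],
    [[0,0,0.5],[0,0,0],-1],
    [[0,0,0.7],[0,0,0],-1],
    [[0,0,0.9],[0,0,0],-1],
    [[0,0,1.0],[0,0,0],-1],
    [[0,0,1.1],[0,0,0],-1],
    [[0,0,1.2],[0,0,0],-1],
    [[0,0,1.2],[0,0,0],-1],
    [[0,0,1.2],[0,0,0],-1]
  ]
}}

```text
t: 16.9
eef_pos: [0.4976, 0.1863, 0.23]
tool_rot: [0.0, 0.708, 0.706, 0.0]
contact_force: [-0.5, -0.2, -2.9]
gripper_width: 0.178
```

```bash
python3 chk.py 11
```

```text
16.9 [0.4976 0.1863 0.23  ] tilt [ 1.e-04  1.e-04 -1.e+00] bore [0.5814 0.1865 0.1374] yaw -0.0035 F [-0.5 -0.2 -2.9] M [-0.02  0.22  0.01] [-0.65  0.33  0.22  1.98 -0.1   0.84  1.18] 0.17847661236203557
```

View pics/scene11.png

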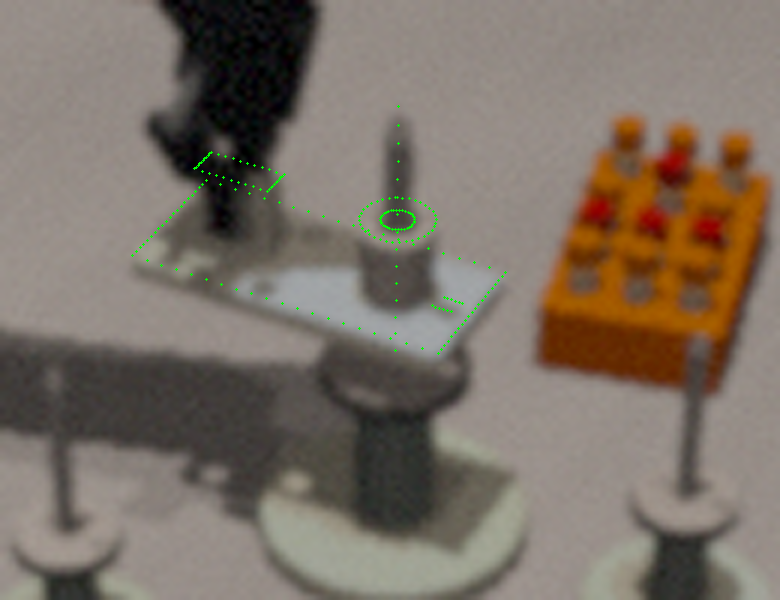

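Emit:
{"op": "apply_moves", "data": {
  "moves": [
    [[0,0,0.15],[0,0,0],-1],
    [[0,0,0.3],[0,0,0],-1],
    [[0,0,0.45],[0,0,0],-1],
    [[0,0,0.6],[0,0,0],-1],
    [[0,0,0.7],[0,0,0],-1],
    [[0,0,0.76],[0,0,0],-1],
    [[0,0,0.76],[0,0,0],-1],
    [[0,0,0.76],[0,0,0],-1]
  ]
}}

```text
t: 18.0
eef_pos: [0.4976, 0.1863, 0.211]
tool_rot: [0.0, 0.708, 0.706, 0.0]
contact_force: [1.0, 0.0, -2.8]
gripper_width: 0.174
```

Emit:
{"op": "apply_moves", "data": {
  "moves": [
    [[0,0,0.02],[0,0,0],-1],
    [[0,0,0.04],[0,0,0],-1],
    [[0,0,0.04],[0,0,0],-1]
  ]
}}

```text
t: 18.38
eef_pos: [0.4976, 0.1862, 0.2099]
tool_rot: [-0.0, 0.708, 0.706, -0.0]
contact_force: [-0.2, -0.4, -2.6]
gripper_width: 0.169
```

Emit:
{"op": "apply_moves", "data": {
  "moves": [
    [[0,0,0.02],[0,0,0],-1],
    [[0,0,0.04],[0,0,0],-1],
    [[0,0,0.04],[0,0,0],-1]
  ]
}}

```text
t: 18.75
eef_pos: [0.4976, 0.1862, 0.2089]
tool_rot: [-0.0, 0.708, 0.706, -0.0]
contact_force: [-0.3, -1.2, -2.5]
gripper_width: 0.17
```

Emit:
{"op": "apply_moves", "data": {
  "moves": [
    [[0,0,0.02],[0,0,0],-1],
    [[0,0,0.04],[0,0,0],-1],
    [[0,0,0.04],[0,0,0],-1]
  ]
}}

```text
t: 19.12
eef_pos: [0.4976, 0.1863, 0.2081]
tool_rot: [-0.0, 0.708, 0.706, 0.0]
contact_force: [-1.8, -0.5, 1.1]
gripper_width: 0.176
```

Emit:
{"op": "apply_moves", "data": {
  "moves": [
    [[0,0,0.02],[0,0,0],-1],
    [[0,0,0.03],[0,0,0],-1],
    [[0,0,0.03],[0,0,0],-1]
  ]
}}

```text
t: 19.5
eef_pos: [0.4975, 0.1864, 0.2075]
tool_rot: [-0.0, 0.708, 0.706, 0.0]
contact_force: [-4.4, -0.6, 5.5]
gripper_width: 0.175
```

Emit:
{"op": "apply_moves", "data": {
  "moves": [
    [[0,0,-0.015],[0,0,0],-1],
    [[0.117,0.002,-0.015],[0,0,0.2],-1],
    [[0.234,0.008,-0.015],[0,0,0.4],-1],
    [[0.35,0.018,-0.015],[0,0,0.6],-1],
    [[0.35,0.018,-0.015],[0,0,0.6],-1]
  ]
}}

```text
t: 20.12
eef_pos: [0.4987, 0.1955, 0.2077]
tool_rot: [0.0, 0.744, 0.668, 0.001]
contact_force: [1.6, 2.2, 0.9]
gripper_width: 0.173
```

```bash
python3 chk.py 12
```

```text
20.125 [0.4987 0.1955 0.2077] tilt [ 5.0e-04  1.6e-03 -1.0e+00] bore [0.5822 0.1869 0.1153] yaw -0.1082 F [1.6 2.2 0.9] M [ 0.49 -0.58  0.26] [-0.68  0.37  0.23  1.99 -0.12  0.79  1.08] 0.17311769919838643
```

View pics/top12.png

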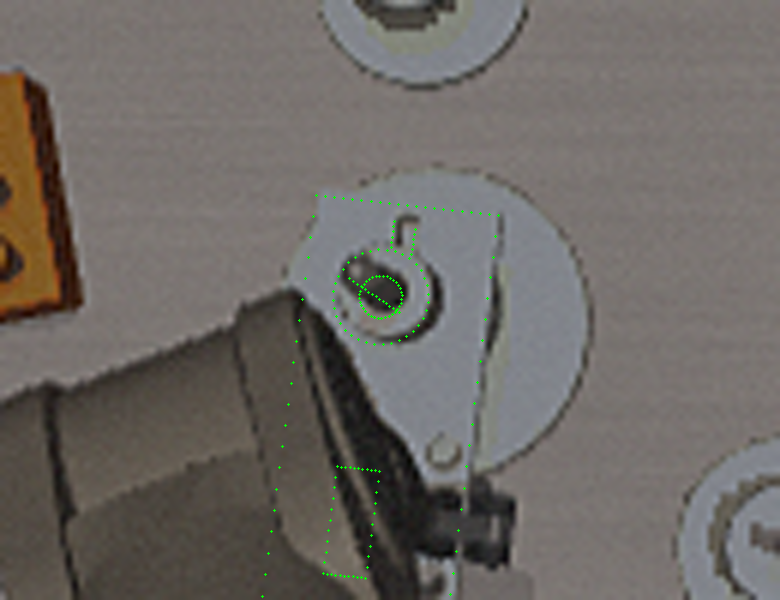

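Emit:
{"op": "apply_moves", "data": {
  "moves": [
    [[0.117,0.002,0],[0,0,0.2],-1],
    [[0.176,0.005,0],[0,0,0.3],-1],
    [[0.176,0.005,0],[0,0,0.3],-1]
  ]
}}

```text
t: 20.6
eef_pos: [0.4989, 0.1994, 0.2076]
tool_rot: [0.0, 0.762, 0.648, 0.0]
contact_force: [1.9, 1.9, 1.1]
gripper_width: 0.177
```

Emit:
{"op": "apply_moves", "data": {
  "moves": [
    [[0.058,0.001,0],[0,0,0.1],-1],
    [[0.117,0.002,0],[0,0,0.2],-1],
    [[0.117,0.002,0],[0,0,0.2],-1]
  ]
}}

```text
t: 20.98
eef_pos: [0.4992, 0.2023, 0.2075]
tool_rot: [0.0, 0.773, 0.635, 0.0]
contact_force: [2.3, 1.0, 1.7]
gripper_width: 0.178
```

Emit:
{"op": "apply_moves", "data": {
  "moves": [
    [[0.058,0.001,0],[0,0,0.1],-1],
    [[0.117,0.002,0],[0,0,0.2],-1],
    [[0.117,0.002,0],[0,0,0.2],-1]
  ]
}}

```text
t: 21.35
eef_pos: [0.4996, 0.2051, 0.2074]
tool_rot: [-0.0, 0.784, 0.621, -0.0]
contact_force: [1.2, 2.1, 1.5]
gripper_width: 0.178
```

```bash
python3 chk.py 13
```

```text
21.35 [0.4996 0.2051 0.2074] tilt [-3.e-04 -4.e-04 -1.e+00] bore [0.5813 0.1864 0.1148] yaw -0.2306 F [1.2 2.1 1.5] M [ 0.39 -0.6   0.23] [-0.71  0.38  0.26  1.98 -0.13  0.79  0.96] 0.17840286256753024
```

Emit:
{"op": "apply_moves", "data": {
  "moves": [
    [[0.058,0.001,0],[0,0,0.1],-1],
    [[0.088,0.001,0],[0,0,0.15],-1],
    [[0.088,0.001,0],[0,0,0.15],-1]
  ]
}}

```text
t: 21.82
eef_pos: [0.5, 0.2069, 0.2071]
tool_rot: [-0.0, 0.792, 0.611, -0.001]
contact_force: [1.9, 1.7, -2.8]
gripper_width: 0.175
```

Emit:
{"op": "apply_moves", "data": {
  "moves": [
    [[0.058,0.001,0],[0,0,0.1],-1],
    [[0.088,0.001,0],[0,0,0.15],-1],
    [[0.088,0.001,0],[0,0,0.15],-1]
  ]
}}

```text
t: 22.2
eef_pos: [0.5005, 0.2092, 0.2072]
tool_rot: [-0.0, 0.8, 0.6, -0.001]
contact_force: [0.8, 1.2, -2.4]
gripper_width: 0.174
```

Emit:
{"op": "apply_moves", "data": {
  "moves": [
    [[0.058,0.001,0],[0,0,0.1],-1],
    [[0.088,0.001,0],[0,0,0.15],-1],
    [[0.088,0.001,0],[0,0,0.15],-1]
  ]
}}

```text
t: 22.58
eef_pos: [0.5013, 0.2113, 0.2074]
tool_rot: [-0.0, 0.808, 0.59, -0.0]
contact_force: [0.1, -0.2, -2.9]
gripper_width: 0.174
```

```bash
python3 chk.py 14
```

```text
22.575 [0.5013 0.2113 0.2074] tilt [-6.e-04 -4.e-04 -1.e+00] bore [0.5812 0.1862 0.1147] yaw -0.3092 F [ 0.1 -0.2 -2.9] M [0.13 0.18 0.05] [-0.73  0.39  0.28  1.97 -0.14  0.8   0.88] 0.17350244246089722
```

Emit:
{"op": "apply_moves", "data": {
  "moves": [
    [[0,0,0.03],[0,0,0],-1],
    [[0,0,0.06],[0,0,0],-1],
    [[0,0,0.06],[0,0,0],-1]
  ]
}}

```text
t: 23.05
eef_pos: [0.5015, 0.2113, 0.2059]
tool_rot: [-0.0, 0.808, 0.59, -0.0]
contact_force: [0.1, -0.5, -2.0]
gripper_width: 0.173
```

Emit:
{"op": "apply_moves", "data": {
  "moves": [
    [[0,0,0.03],[0,0,0],-1],
    [[0,0,0.06],[0,0,0],-1],
    [[0,0,0.06],[0,0,0],-1]
  ]
}}

```text
t: 23.42
eef_pos: [0.5015, 0.2115, 0.2045]
tool_rot: [-0.0, 0.807, 0.59, -0.0]
contact_force: [-1.2, 0.2, -2.7]
gripper_width: 0.175
```

```bash
python3 chk.py 15
```

```text
23.425 [0.5015 0.2115 0.2045] tilt [-1.e-04 -1.e-04 -1.e+00] bore [0.5815 0.1865 0.1118] yaw -0.3089 F [-1.2  0.2 -2.7] M [0.03 0.19 0.01] [-0.73  0.39  0.27  1.98 -0.15  0.79  0.89] 0.17539184997063276
```

The carrier dropped past pin height with no resistance (0.1155 to 0.1118). About 2 mm remains to the seat.

Emit:
{"op": "apply_moves", "data": {
  "moves": [
    [[0,0,0.03],[0,0,0],-1],
    [[0,0,0.05],[0,0,0],-1],
    [[0,0,0.05],[0,0,0],-1]
  ]
}}

```text
t: 23.9
eef_pos: [0.5015, 0.2114, 0.2032]
tool_rot: [-0.0, 0.807, 0.59, -0.0]
contact_force: [-0.2, 0.1, -3.6]
gripper_width: 0.169
```

Emit:
{"op": "apply_moves", "data": {
  "moves": [
    [[0,0,0.02],[0,0,0],-1],
    [[0,0,0.03],[0,0,0],-1],
    [[0,0,0.03],[0,0,0],-1]
  ]
}}

```text
t: 24.28
eef_pos: [0.5016, 0.2115, 0.2026]
tool_rot: [-0.0, 0.807, 0.59, 0.0]
contact_force: [-0.3, 0.1, -0.7]
gripper_width: 0.175
```

Emit:
{"op": "apply_moves", "data": {
  "moves": [
    [[0,0,0.015],[0,0,0],-1],
    [[0,0,0.015],[0,0,0],-1]
  ]
}}

```text
t: 24.52
eef_pos: [0.5015, 0.2115, 0.2025]
tool_rot: [-0.0, 0.807, 0.59, 0.0]
contact_force: [-3.4, -1.2, 4.2]
gripper_width: 0.17
```

```bash
python3 chk.py 16
```

```text
24.525 [0.5015 0.2115 0.2025] tilt [ 3.e-04 -1.e-04 -1.e+00] bore [0.5815 0.1866 0.1099] yaw -0.3089 F [-3.4 -1.2  4.2] M [-0.11  0.55 -0.06] [-0.73  0.4   0.27  1.98 -0.15  0.79  0.89] 0.1699199440691675
```

View pics/scene16.png

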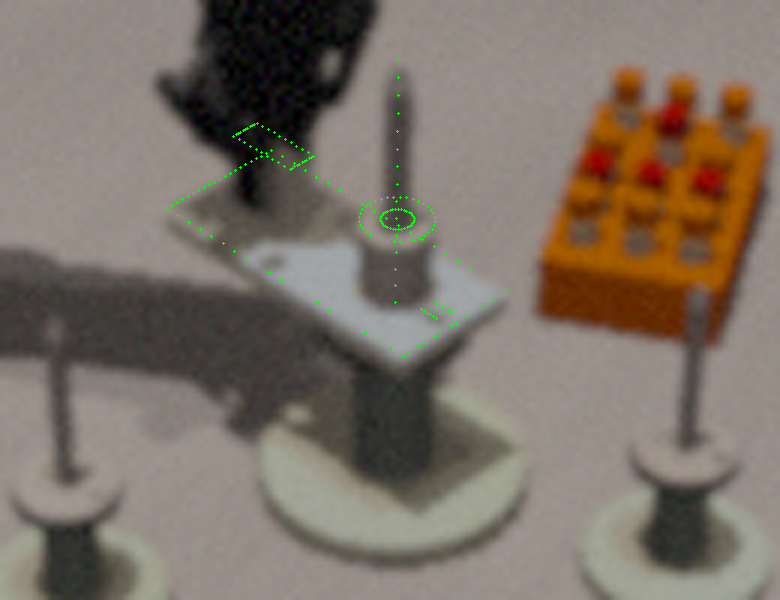

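View pics/top16.png

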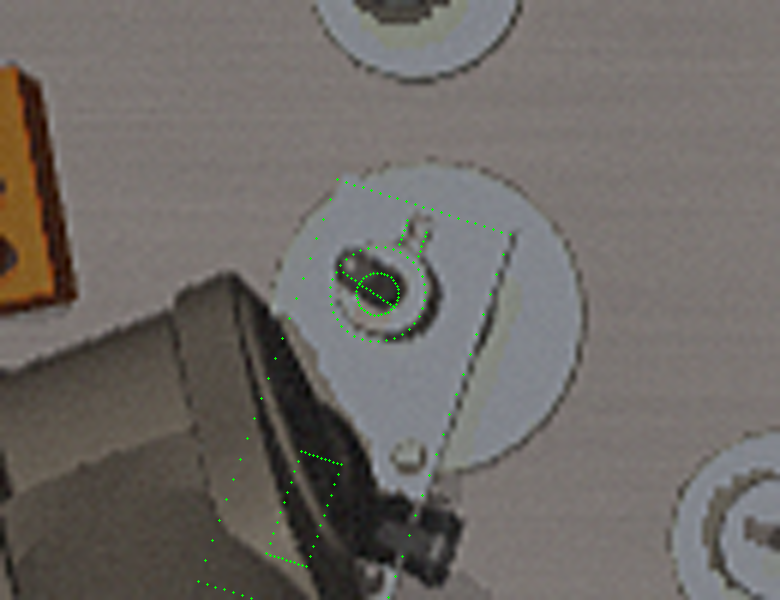

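Emit:
{"op": "apply_moves", "data": {
  "moves": [
    [[0,0,-0.015],[0,0,0],-1],
    [[0,0,-0.015],[0,0,0],-1],
    [[0,0,-0.015],[0,0,0],-0.6],
    [[0,0,-0.015],[0,0,0],-0.4],
    [[0,0,-0.015],[0,0,0],0],
    [[0,0,-0.015],[0,0,0],0.2],
    [[0,0,-0.015],[0,0,0],0.2],
    [[0,0,-0.015],[0,0,0],0.2]
  ],
  "force": 20
}}

```text
t: 25.62
eef_pos: [0.5015, 0.2115, 0.2025]
tool_rot: [0.0, 0.807, 0.59, 0.0]
contact_force: [0.2, 0.0, -0.2]
gripper_width: 0.597
```

```bash
python3 chk.py 17
```

```text
25.625 [0.5015 0.2115 0.2025] tilt [ 1.e-04  1.e-04 -1.e+00] bore [0.5815 0.1865 0.1099] yaw -0.3088 F [ 0.2  0.  -0.2] M [-0.02 -0.   -0.02] [-0.73  0.4   0.27  1.98 -0.15  0.79  0.89] 0.5969995704031617
```

View pics/scene17.png

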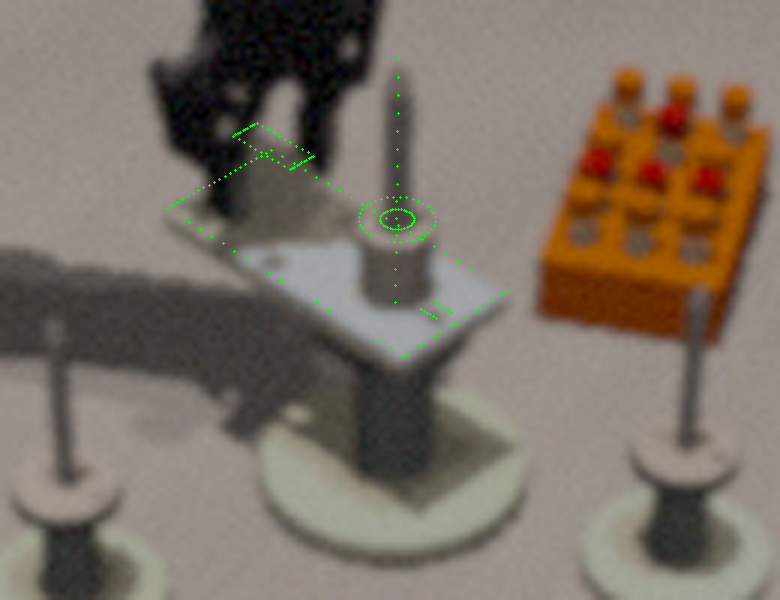

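Emit:
{"op": "apply_moves", "data": {
  "moves": [
    [[0,0,-0.2],[0,0,0],0.2],
    [[0,0,-0.6],[0,0,0],0.2],
    [[0,0,-1.3],[0,0,0],0.2],
    [[0,0,-2.2],[0,0,0],0.2],
    [[0,0,-3.4],[0,0,0],0.2],
    [[0,-0.2,-5],[0,0,0],0.2],
    [[0,-0.2,-6.5],[0,0,0],0.2],
    [[0,-0.2,-7.5],[0,0,0],0.2],
    [[0,-0.2,-8],[0,0,0],0.2],
    [[0,-0.2,-8],[0,0,0],0.2],
    [[0,-0.2,-8],[0,0,0],0.2],
    [[0,-0.2,-8],[0,0,0],0.2]
  ]
}}

```text
t: 27.22
eef_pos: [0.4964, 0.2128, 0.4014]
tool_rot: [-0.0, 0.807, 0.59, -0.001]
contact_force: [-0.1, -0.2, 0.5]
gripper_width: 0.602
```

```bash
python3 - <<'E'
from h import *
from station import *
o=get_obs();print(o["t"],o["eef_pos"],o["contact_force"])
for n in ("wrist","scene","top"):
    c=read_camera(n);pickle.dump((o,c),open(f"pics/{n}18.pkl","wb"))
    if n=="wrist": cv2.imwrite("pics/w18.png",c["color"][:,:,::-1])
    else:
        P=carrier_pts(.5815,.1865,-.3088,.110);P2=carrier_pts(.5815,.1865,-.3088,.116)
        r,k=proj([.58,.187,.12],c)[0].astype(int);crop(c,r-50,r+50,k-65,k+65,6,f"pics/{n}18.png",proj(P,c))
        cv2.imwrite(f"pics/{n}18full.png",c["color"][:,:,::-1])
E
```

```text
27.225 [0.49639361 0.21280367 0.4013995 ] [-0.10535687 -0.16994134  0.52489766]
```

View pics/w18.png

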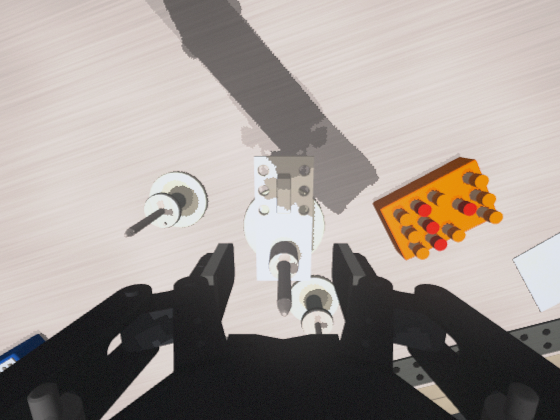

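View pics/scene18.png

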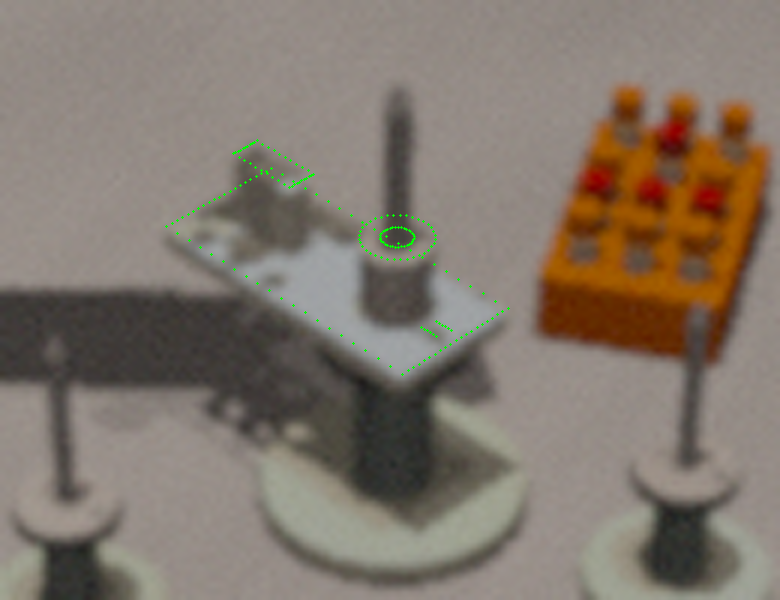

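View pics/scene18full.png

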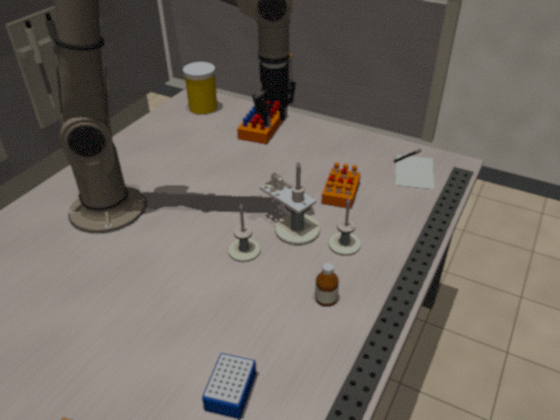

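View pics/top18.png

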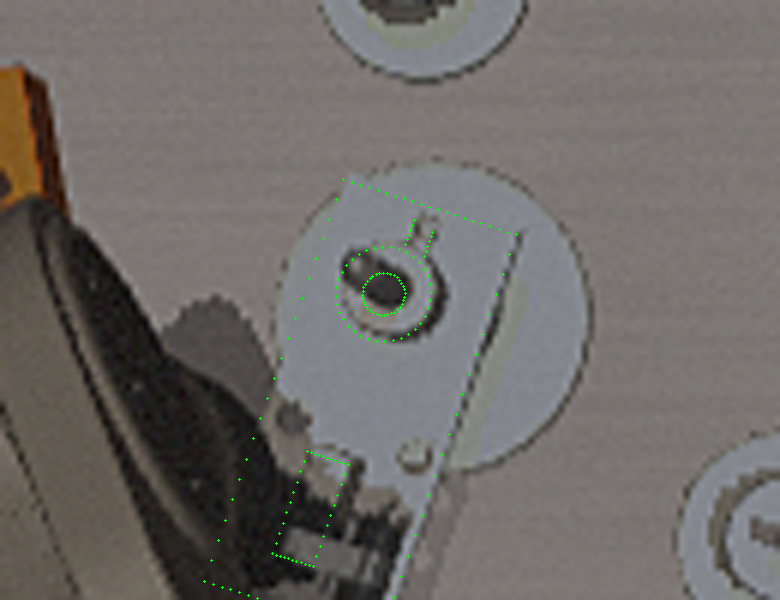

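The pictures show the carrier seated level on the big stand, with the gripper clear. In the full scene view the bottle (285,327), tip box (388,232) and tube rack (185,337) are where they were at the start.

```bash
python3 -c "
from station import *
print(hand_in())"
```

```text
the job is handed in; nothing more can be done
None
```

The carrier is back on the 136 mm stand, released and handed in at about 27 s of the 72 s allowed.

- **Lowering:** I gripped it by the fin and lowered it over the rod with no sideways force showing. It rested on the pin top at about 0.1155 m.
- **Turning:** I pressed with about 4 N and turned it about 17°. The downward resistance vanished at roughly -0.26 rad. It then slid down with no resistance and rested on the seat at an estimated 0.110 m.
- **Pressing:** The push reached about 8 N at first contact with the pin and about 7 N at the final seating.

**Last checks:**
- After release the external force read near zero, and the carrier did not move while the gripper opened and withdrew.
- In the scene view it sits level, and the bottle, tip box and tube rack look unmoved.
- The outline I projected for it was off by about 1 pixel in the scene and top views. The same offset was there from the start, so I took it as camera calibration.
- Flush seating rests on the measured height, the force drop and the pictures. I saw no direct view of the gap between plate and seat.

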